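Unlock the balance and start its calibration by key sequence

TASK

Unlock the balance by pressing down the near tab of its rocker, so that the far end tips up fully off the pan and stays up. Then start the calibration on the terminal: press the long bar key, then the round key, then the square key, each fully in for a moment and let fully back up before the next. Feel for the keys and press gently, leave the slim key unpressed, and do not shift the things lying around.

Things in the scene. Friction and masses are not known exactly. Their poses are not given: they have to be found in the camera images.
- terminal: Control terminal fixed to the bench: foot plate 170 x 200 x 12 mm, a short column, and on it a white keypad head. Origin: centre of the foot's underside, on the bench; x points away from its front edge (away from the robot at yaw 0), y left, z up. The head is clamped stiffly anywhere from 0 to 40 mm up the column; this height, h, is NOT reported: feel or see it.
- slab_low (a point): Fixed point in the terminal's frame at (0, 0, 0.117): where the centre of the head's upper face would be at h = 0; it really is h higher. The head is a slab 200 (up the slope) x 260 (y) x 30 mm, rising 20 degrees towards +x; outward normal (-0.342, 0, 0.940). Display on its upper part. Four white keys stand 14 mm proud and slide in along the normal. Over 35 N on it is rough.
- bar_key (a joint): Long bar key, 34 (up the slope) x 120 mm (y), nearest the front edge. Centre of its top at rest, terminal frame: (-0.063, 0, 0.109 + h). Value: how far it is pressed in, 0 to 0.008 m; springs back. Each key needs about 2 N to start moving and 6 N to be fully in (8 mm), then meets a hard stop.
- round_key (a joint): Round key, 46 mm diameter, left of the upper row. Centre of its top at rest, terminal frame: (0.001, 0.080, 0.132 + h). Value and spring as for the bar key.
- square_key (a joint): Square key, 42 x 42 mm, middle of the upper row. Centre of its top at rest, terminal frame: (0.001, 0, 0.132 + h). Value and spring as for the bar key.
- slim_key (a joint): Slim key (cancel), 46 (up the slope) x 18 mm, right of the upper row, not to be pressed. Centre of its top at rest, terminal frame: (0.001, -0.080, 0.132 + h). Value and spring as for the bar key.
- module: Weighing module fixed to the bench: white box 250 (x) x 180 (y) mm, top 70 mm above the bench, a steel pan of 112 mm diameter centred at x = 0.050, and round the pan a glass shield on three sides, 155 mm above the bench, open to the front (begins at x = -0.02). Origin: centre of the underside; x away from the front, y left, z up. Over 35 N on it is rough.
- rocker (a joint): Pan-lock rocker: flat metal arm 200 mm long along the module's x, pivoting on a level axle (along y) at (-0.035, 0, 0.107) in the module's frame. Value in rad: 0 = far end's rubber foot on the pan, near tab high; 0.34 = near tab right down at its stop, far end up. Stiff by friction (about 4 N at the tab); stays where it is left.
- rocker_tab (a point): Centre of the upper face of the rocker's near tab, a plate 40 (x) x 50 (y) x 8 mm, 75 mm from the axle. It moves down by about 25 mm over the whole travel. Its z axis is the normal of that face.
- weight: Brass knobbed check weight, 38 mm diameter, 58 mm high, in front of the module; origin under its centre. Bystander.
- beaker: Glass beaker, 70 mm diameter, 90 mm high, behind the terminal; origin under its centre. Bystander.
- spatula: Spatula, 170 mm long, lying in front of the terminal; origin under its middle, long axis x. Bystander.
- bottle: Amber bottle, 66 mm diameter, 180 mm high, at the back; origin under its centre. Bystander.
- book: Green book, 140 x 200 x 28 mm, at the left; origin under its centre. Bystander.
- carton: Blue carton, 110 x 60 x 160 mm, at the right; origin under its centre. Bystander.
- jar: White jar, 70 mm diameter, 70 mm high, at the left; origin under its centre. Bystander.

How it is judged:
On the way, in this order (a step that is already met when the one before it is completed fails the run):
1. the rocker's near tab is pressed down until its far end has tipped up off the pan, no key pressed meanwhile (value of joint rocker above 0.28 rad and value of joint each of bar_key, round_key, square_key, slim_key below 0.002 m), for 0.2 s.
2. the bar key is pressed fully in (6 of 8 mm or more), the other keys up (value of joint bar_key above 0.006 m and value of joint each of round_key, square_key, slim_key below 0.003 m), for 0.15 s.
3. the bar key has come back up (value of joint each of bar_key, round_key, square_key, slim_key below 0.002 m), for 0.1 s.
4. the round key is pressed fully in (6 of 8 mm or more), the other keys up (value of joint round_key above 0.006 m and value of joint each of bar_key, square_key, slim_key below 0.003 m), for 0.15 s.
5. the round key has come back up (all of step 3), for 0.1 s.
6. the square key is pressed fully in (6 of 8 mm or more), the other keys up (value of joint square_key above 0.006 m and value of joint each of bar_key, round_key, slim_key below 0.003 m), for 0.15 s.
7. the square key has come back up (all of step 5), for 0.1 s.
At the end, for the whole second after the job is handed in: The rocker is still tipped to 0.28 rad or more (far end up off the pan), all four keys are up (pressed less than 2 mm), and every bystander is within 25 mm of where it began (all of step 7 and value of joint rocker above 0.28 rad and distance of each of weight, beaker, spatula, bottle, book, carton, jar from where it was at the start of the episode below 0.025 m); the robot touches nothing.
It fails at once if the slim key is pressed (value of joint slim_key above 0.004 m).
It fails at once if two keys are pressed at once (value of joint each of bar_key, round_key above 0.004 m or value of joint each of bar_key, square_key above 0.004 m or value of joint each of bar_key, slim_key above 0.004 m or value of joint each of round_key, square_key above 0.004 m or value of joint each of round_key, slim_key above 0.004 m or value of joint each of square_key, slim_key above 0.004 m).
It fails at once if the terminal or the weighing module is pushed harder than 35 N (contact force between any of the arm, the fingers and terminal above 35 N or contact force between any of the arm, the fingers and module above 35 N).
It fails at once if a bystander is shifted by more than 25 mm (distance of any of weight, beaker, spatula, bottle, book, carton, jar from where it was at the start of the episode above 0.025 m).
It also fails if it takes over 64 s, if anything falls off the work surface, if the arm or the gripper's body presses on something with over 40 N, if the wrist force passes 120 N, or if a joint passes its speed limit or range.

ROBOT

A 6-joint arm with a two-finger parallel gripper is mounted at the origin on the work surface. World frame = base frame: x ahead of the robot, y to its left, z up, the work surface at z = 0. Lengths are in m, angles in rad, forces in N, time in s.
With the tool pointing down it reaches from about 0.375 to 0.9 m from the base axis. Payload 3.1 kg.
Tool frame: the origin (TCP) lies at the very end of the fingers, on their centre line; the grasp point (between the pads) lies 19 mm behind it (manip.tcp_to_grasp is the distance from the TCP to the grasp point, in m); z points along the fingers, y is the line along which they close (so a half turn about z gives the same grasp; the last joint's range is limited). The gripper opens to 85 mm and grips with 20 to 120 N. Pads are 22 mm wide; open, the fingers measure 114 mm over their backs; the gripper's body (76 mm by 85 mm) begins 54 mm behind the grasp point. The pads swing forward as they close: fully open they stand 13 mm farther back than shut.
Start: joints at [1.081, 0.527, 1.433, -0, 1.181, -0.178], TCP at [0.191, 0.595, 0.231] pointing down, gripper open.
Joint ranges: [-3.08, 3.08], [-0.75, 2.2], [0.22, 2.44], [-1.43, 4.57], [0, 2.65], [-2.85, 2.85]. Speed limits (rad/s): [2.79, 2.79, 3.14, 3.14, 3.14, 3.14].

INTERFACE

Orientations are given as a unit quaternion [x, y, z, w].
In Python, from station import manip gives the robot as it stands. The module is installed in compiled form; this text tells all that it offers.
- The arm moves only by the tool step_arm, never from a script. Its argument "commands" is one flat list of numbers, 6 for each row, row after row: the shift along the tool's x, y, z in m, then the turn, a rotation vector about the tool's x, y, z in degrees. A call has exactly 10 rows; each row is the pose to reach, as a shift and turn from the pose commanded when the call began, along the tool's axes at that moment; what a row does not reach only later rows make up. A row lasts 1/10 s, in which the tool goes at most 50 mm and 8.59 degrees, less where a joint would pass 70% of its speed; a pose out of reach is approached as far as the arm can. A call with a gripper value outside its range is refused whole. "jaw" is the opening in per cent of the stroke, from 0 (shut) to 100 (fully open), set as the call begins (left out, the last holds). The fingers move at their own pace and stop on an object; "grip_force" is the grip in N (left out, the last holds). Time passes only in rows, so rows that repeat a pose let the fingers close, or fill a call up. It gives the time, the measured TCP pose, the force, the opening and the grip force at its end, in the units of the state.
- manip.sense(): the state, without advancing time (a new reading comes with each control period).
- manip.snapshot(name): name is "scene" or "top"; returns a dict with "pixels" (420x560x3 uint8, blue, green, red), "fx", "fy", "cx", "cy" (pixels), "R" (3x3) and "t" (3): a world point X has camera coordinates R X + t. Camera axes: x right, y down, z forward; pixel columns grow to the right and rows downward; lengths in m; the calibration is good to about 2 mm. A picture is of the moment at which its call begins. There is no depth.
- manip.sign_off(): hands the job in; it is judged then, once.
The state is a dict: "t": time; "q": joint angles; "qd": joint speeds; "tau": joint torques, N m; "tcp_pos": TCP position; "tool_rot": TCP orientation; "force": force on the tool from outside, world axes, zero at the start; "ft_torque": the same for the moment, N m; "finger_gap": opening from 0.0 (shut) to 1.0 (fully open); "gripper_force": force on a finger pad.
Only numpy, scipy, OpenCV 4.12 (cv2) and the standard library are available. Lean on these libraries where they do the work, as an engineer would, in place of code of your own. Each camera call takes 0.05 s, during which the arm holds its last target. There are 200 camera calls.

## Working session

There is one attempt and no reset: what is moved stays moved. The work goes in short steps, Python scripts to look and compute and a tool call to move; the robot and the scene stay as the last step left them, time stands still between calls to the robot, and variables do not carry over. Pictures are saved under pics/ and viewed, at most 10 in all, crops included, and the job is handed in when it is done.

Besides the shell and the picture viewer there is one more tool, called by a JSON object that holds its "name" and its "arguments". step_arm: Moves the arm, as the interface text tells. Its arguments: {"type":"object","properties":{"commands":{"type":"array","items":{"type":"number"}},"jaw":{"type":"number"},"grip_force":{"type":"number"}},"required":["commands"]}

```bash
mkdir -p pics; python3 - <<'E'
from station import manip
import cv2,pickle
for n in("scene","top"):
    s=manip.snapshot(n); pickle.dump(s,open(n+".pkl","wb")); cv2.imwrite(f"pics/{n}0.png",cv2.resize(s["pixels"],(800,600),interpolation=cv2.INTER_CUBIC))
    print(n,s["fx"],s["cx"],s["cy"],s["R"],s["t"])
print(manip.sense())
E
```

```text
scene 534.1187205699271 283.2665935757562 192.58799188488234 [[-0.59220997  0.80577945  0.00261127]
 [ 0.47035357  0.34831537 -0.81082915]
 [-0.65425902 -0.47895289 -0.58527708]] [ 0.35319917 -0.20182696  2.11264935]
top 381.5254688694367 278.0233415953227 210.8540142810844 [[-1.99937739e-02 -9.99799897e-01 -6.44396520e-04]
 [-9.90604645e-01  1.98970947e-02 -1.35301672e-01]
 [ 1.35287419e-01 -2.06684885e-03 -9.90804240e-01]] [0.012507   0.59448465 1.13107598]
{'t': 0.1, 'q': array([ 1.08150988e+00,  5.28394679e-01,  1.43378947e+00,  3.25281905e-05,
        1.18143444e+00, -1.78499311e-01]), 'qd': array([ 0.00144062, -0.00118156, -0.00252966,  0.00014444, -0.00023061,
        0.00029976]), 'tau': array([-9.92421374e-04, -4.43302238e+01, -1.78584695e+01, -2.85634360e-04,
        3.91146663e-03, -1.54485033e-06]), 'tcp_pos': array([0.19077764, 0.59447789, 0.23041343]), 'tool_rot': array([ 1.54774972e-01,  9.87949230e-01, -9.52098041e-04, -3.46183729e-04]), 'force': array([-0.93775049,  0.38779894, -0.74354255]), 'ft_torque': array([-0.01560992,  0.08466851,  0.00048678]), 'gripper_force': 0.0, 'finger_gap': 1.0006089979998547}
```

View pics/scene0.png

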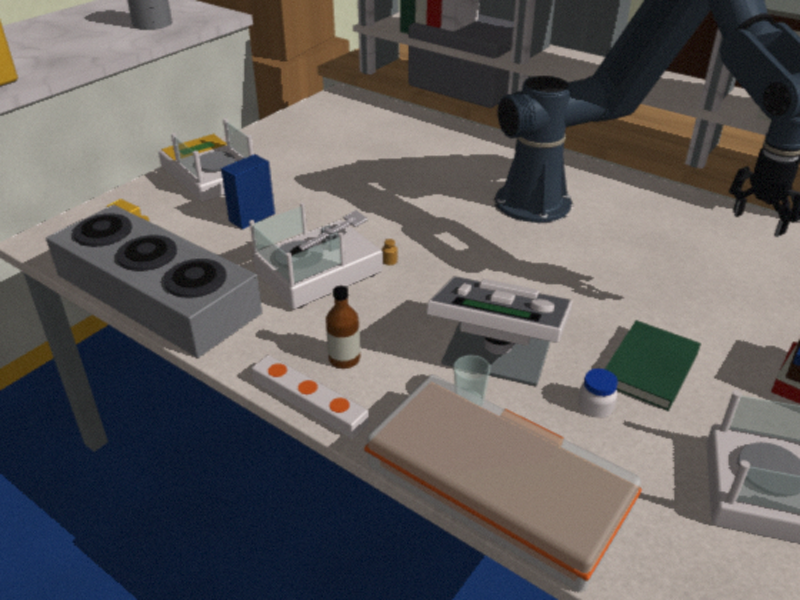

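View pics/top0.png

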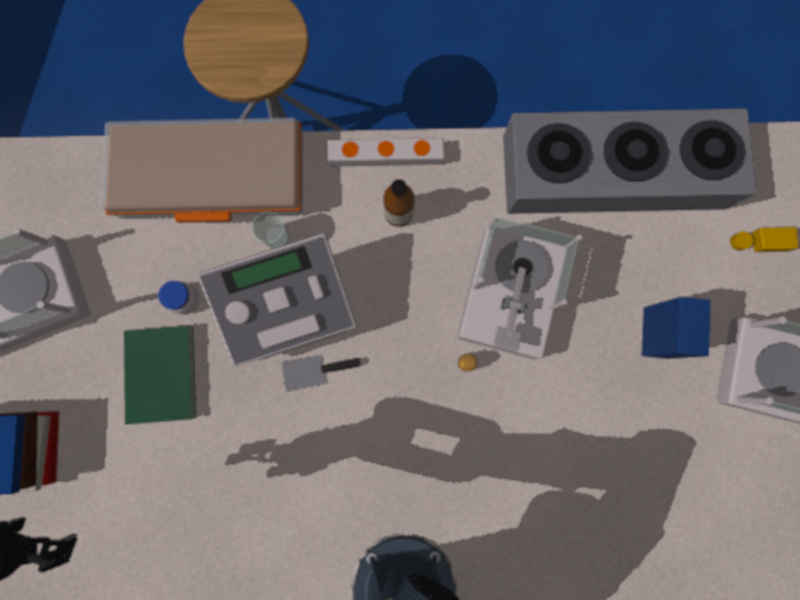

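The scene view shows the terminal at about (500,320) and the module at (315,260). In the top view the terminal is at (278,300) and the module at (520,290), with the rocker tab near (507,338). I'll enlarge both.

```bash
python3 - <<'E'
import cv2,pickle
t=pickle.load(open("top.pkl","rb"))["pixels"]; s=pickle.load(open("scene.pkl","rb"))["pixels"]
a=cv2.resize(t[150:270,130:260],None,fx=5,fy=5,interpolation=cv2.INTER_CUBIC)
cv2.imwrite("pics/topT.png",a)
b=cv2.resize(t[145:265,310:420],None,fx=5,fy=5,interpolation=cv2.INTER_CUBIC)
cv2.imwrite("pics/topM.png",b)
c=cv2.resize(s[135:275,170:410],None,fx=3.333333,fy=3.333333,interpolation=cv2.INTER_CUBIC)
cv2.imwrite("pics/scC.png",c)
E
```

```text
(no output)
```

View pics/topT.png

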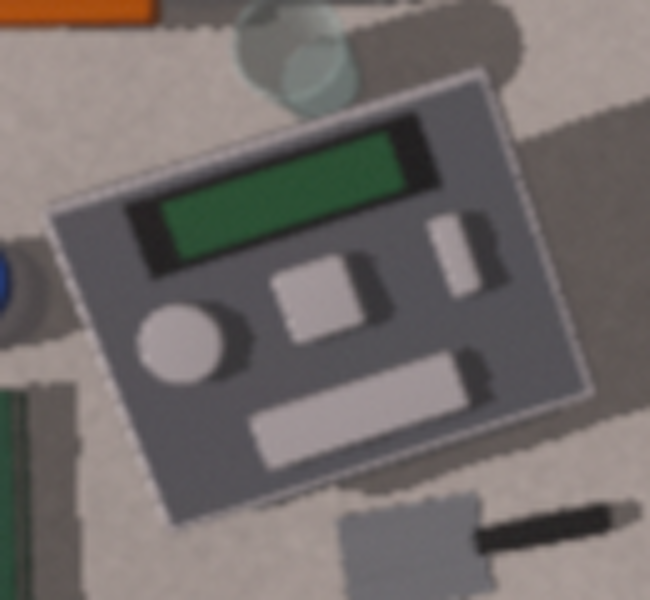

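View pics/topM.png

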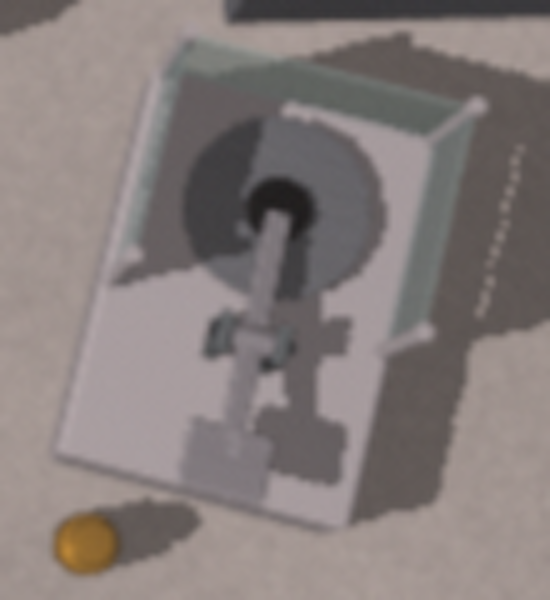

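View pics/scC.png

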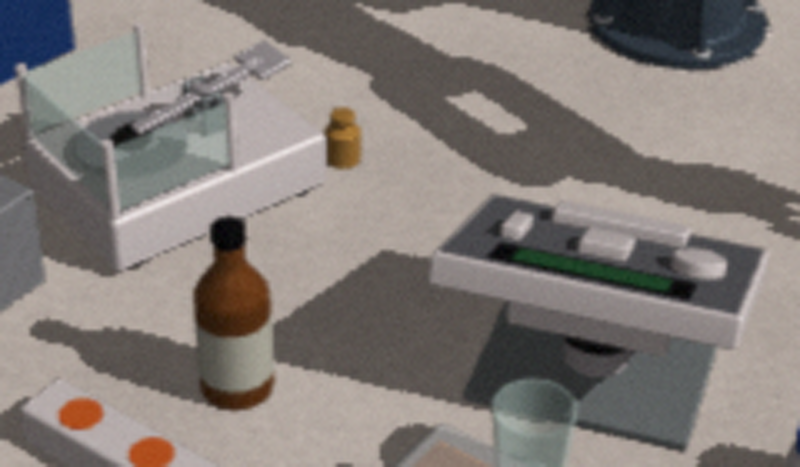

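The crops show the keypad keys clearly: in top-crop pixels, round (180,343), square (319,300), slim (454,256) and bar (359,410). The module's front corners are (60,448) and (340,522), with the tab at (225,460). The brass weight at (85,543) sits in front of the module. I'll fit the poses with both cameras.

```bash
cat > h.py <<'E'
import numpy as np,pickle
from scipy.optimize import least_squares
from scipy.spatial.transform import Rotation as Ro
C={n:pickle.load(open(f"{n}.pkl","rb")) for n in("top","scene")}
def proj(n,X):
    s=C[n];c=s["R"]@X+np.ravel(s["t"]);return np.array([s["fx"]*c[0]/c[2]+s["cx"],s["fy"]*c[1]/c[2]+s["cy"]])
def un(p,k,o):return (np.array(p)+.5)/k-.5+np.array(o)
def W(p,X):
    c,s=np.cos(p[2]),np.sin(p[2]);return np.array([p[0]+c*X[0]-s*X[1],p[1]+s*X[0]+c*X[1],X[2]])
E
python3 - <<'E'
from h import *
tT=lambda *p:("top",un(p,5,(130,150)));tM=lambda *p:("top",un(p,5,(310,145)));sc=lambda *p:("scene",un(p,10/3,(170,135)))
e=lambda a,b:(.1*a*.94,.13*b,.117+.1*a*.342)
K=dict(bar=(-.063,0,.109),rnd=(.001,.08,.132),sq=(.001,0,.132),slim=(.001,-.08,.132))
T=[(K['rnd'],tT(180,343)),(K['bar'],tT(359,410)),(K['sq'],tT(319,300)),(K['slim'],tT(454,256)),(e(1,1),tT(50,213)),(e(1,-1),tT(484,70)),(e(-1,-1),tT(592,392)),(e(-1,1),tT(175,523)),
(e(1,1),sc(740,320)),(e(1,-1),sc(432,258)),(e(-1,-1),sc(490,197)),(e(-1,1),sc(765,247)),(K['rnd'],sc(698,261)),(K['sq'],sc(607,242)),(K['slim'],sc(517,224)),(K['bar'],sc(622,224))]
def f(p):return np.concatenate([proj(o[0],W(p,(X[0],X[1],X[2]+p[3])))-o[1] for X,o in T])
r=least_squares(f,[.65,.25,.3,.02],loss='soft_l1');p=r.x;print("term",p.round(4));print(f(p).reshape(-1,2).round(1).tolist())
for k in K:print(k,W(p,np.array(K[k])+[0,0,p[3]]).round(4))
M=[((-.125,.09,.07),tM(60,448)),((-.125,-.09,.07),tM(340,522)),((-.035,0,.107),tM(256,342)),((.05,0,.078),tM(283,207)),((-.125,.09,.07),sc(325,137)),((.125,.09,.07),sc(115,218)),((.05,0,.078),sc(125,150)),((-.109,0,None),tM(225,460)),((-.109,0,None),sc(265,60))]
def g(p):return np.concatenate([proj(o[0],W(p,(X[0],X[1],p[3] if X[2] is None else X[2])))-o[1] for X,o in M])
r=least_squares(g,[.65,-.2,-.2,.13],loss='soft_l1');m=r.x;print("mod",m.round(4));print(g(m).reshape(-1,2).round(1).tolist())
print("tab",W(m,(-.109,0,m[3])).round(4))
import json;json.dump([p.tolist(),m.tolist()],open("pose.json","w"))
E
```

```text
term [0.5883 0.2371 0.3047 0.0111]
[[0.5, 0.3], [0.4, 0.1], [0.1, -0.1], [0.4, -0.3], [-2.4, -0.4], [0.4, -1.0], [1.4, 0.3], [-0.9, 2.8], [0.8, 0.8], [-0.5, -0.3], [-0.2, 0.3], [1.0, 2.0], [0.4, -0.1], [-0.1, 0.0], [-0.1, -0.1], [-0.4, -0.8]]
bar [0.5282 0.2182 0.1201]
rnd [0.5653 0.3137 0.1431]
sq [0.5893 0.2374 0.1431]
slim [0.6133 0.1611 0.1431]
mod [ 0.6104 -0.2477 -0.3034  0.1194]
[[-0.9, 0.0], [2.0, 2.3], [-0.4, -0.9], [-0.8, 0.4], [0.1, -0.5], [-2.4, 1.4], [0.9, -1.3], [0.1, -0.2], [-1.1, 0.1]]
tab [ 0.5064 -0.2152  0.1194]
```

{"name": "step_arm", "arguments": {"commands": [-0.032,-0.031,-0.008,0,0,0,-0.064,-0.062,-0.016,0,0,0,-0.096,-0.093,-0.024,0,0,0,-0.128,-0.124,-0.032,0,0,0,-0.16,-0.155,-0.04,0,0,0,-0.192,-0.186,-0.04,0,0,0,-0.224,-0.217,-0.04,0,0,0,-0.256,-0.248,-0.04,0,0,0,-0.288,-0.28,-0.04,0,0,0,-0.32,-0.312,-0.04,0,0,0], "jaw": 0}}

```text
t: 1.1
tcp_pos: [0.4006, 0.1984, 0.2712]
tool_rot: [0.155, 0.988, -0.0, -0.0]
force: [1.4, 0.5, -0.3]
finger_gap: 0.001
gripper_force: 0.0
```

{"name": "step_arm", "arguments": {"commands": [-0.025,-0.04,0,0,0,0,-0.05,-0.08,0.005,0,0,0,-0.076,-0.12,0.01,0,0,0,-0.101,-0.16,0.02,0,0,0,-0.126,-0.2,0.03,0,0,0,-0.151,-0.24,0.04,0,0,0,-0.176,-0.28,0.05,0,0,0,-0.202,-0.32,0.06,0,0,0,-0.227,-0.361,0.07,0,0,0,-0.227,-0.361,0.1,0,0,0]}}

```text
t: 2.1
tcp_pos: [0.5105, -0.2213, 0.1729]
tool_rot: [0.157, 0.988, -0.003, 0.006]
force: [0.4, -0.6, -0.4]
finger_gap: 0.001
gripper_force: 0.0
```

```bash
python3 - <<'E'
from station import manip
import cv2,pickle
from h import *
t=manip.snapshot("top")["pixels"];s=manip.snapshot("scene")["pixels"]
a=cv2.resize(t[145:265,310:420],(550,600),interpolation=cv2.INTER_CUBIC)
b=cv2.resize(s[100:200,170:320],(800,533),interpolation=cv2.INTER_CUBIC)
q=manip.sense();print(q["tcp_pos"],q["force"])
p=proj("scene",q["tcp_pos"]);c=[int(v) for v in ((p-[170,100])*5.333)];cv2.circle(b,c,4,(0,0,255),1)
cv2.imwrite("pics/b1.png",b)
E
```

```text
[ 0.50344385 -0.21283658  0.16769123] [-0.44566114  0.55397753 -0.73421382]
```

View pics/b1.png

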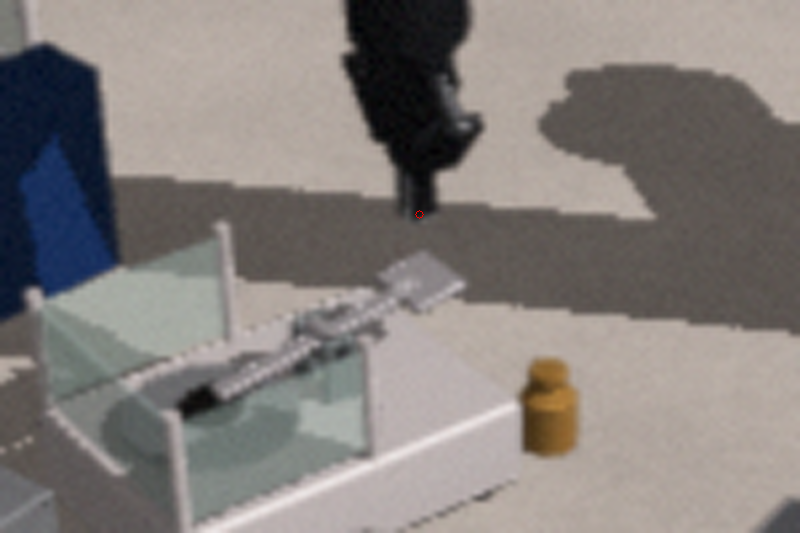

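The finger tip at (419,215) is directly above the tab centre at (423,278).

{"name": "step_arm", "arguments": {"commands": [0,0,0.012,0,0,0,0,0,0.024,0,0,0,0,0,0.036,0,0,0,0,0,0.04,0,0,0,0,0,0.043,0,0,0,0,0,0.046,0,0,0,0,0,0.049,0,0,0,0,0,0.052,0,0,0,0,0,0.054,0,0,0,0,0,0.056,0,0,0]}}

```text
t: 3.2
tcp_pos: [0.5057, -0.2128, 0.1153]
tool_rot: [0.155, 0.988, 0.0, -0.0]
force: [-1.4, 0.7, 3.9]
finger_gap: 0.002
gripper_force: 1.6
```

{"name": "step_arm", "arguments": {"commands": [0,0,0.001,0,0,0,0,0,0.003,0,0,0,0,0,0.005,0,0,0,0,0,0.007,0,0,0,0,0,0.009,0,0,0,0,0,0.011,0,0,0,0,0,0.012,0,0,0,0,0,0.013,0,0,0,0,0,0.014,0,0,0,0,0,0.015,0,0,0]}}

```text
t: 4.2
tcp_pos: [0.5061, -0.213, 0.1002]
tool_rot: [0.155, 0.988, -0.0, 0.0]
force: [-2.8, 1.5, 3.0]
finger_gap: -0.001
gripper_force: 1.9
```

{"name": "step_arm", "arguments": {"commands": [0,0,0.0005,0,0,0,0,0,0.001,0,0,0,0,0,0.0015,0,0,0,0,0,0.002,0,0,0,0,0,0.0025,0,0,0,0,0,0.003,0,0,0,0,0,0.0035,0,0,0,0,0,0.004,0,0,0,0,0,0.004,0,0,0,0,0,0.004,0,0,0]}}

```text
t: 5.2
tcp_pos: [0.5063, -0.2131, 0.0991]
tool_rot: [0.155, 0.988, -0.0, 0.001]
force: [-7.0, 3.3, 22.3]
finger_gap: 0.001
gripper_force: 11.5
```

Hard stop reached at 22 N. I'll lift off and plan the bar key.

{"name": "step_arm", "arguments": {"commands": [0,0,-0.008,0,0,0,0,0,-0.02,0,0,0,0,0,-0.045,0,0,0,0,0,-0.07,0,0,0,0,0,-0.095,0,0,0,0,0,-0.12,0,0,0,0,0,-0.145,0,0,0,0,0,-0.15,0,0,0,0,0,-0.15,0,0,0,0,0,-0.15,0,0,0]}}

```text
t: 6.2
tcp_pos: [0.5056, -0.2127, 0.2452]
tool_rot: [0.155, 0.988, 0.0, -0.001]
force: [-1.3, -0.4, -0.6]
finger_gap: -0.0
gripper_force: 0.0
```

```bash
cat >> h.py <<'E'
import json
P=json.load(open("pose.json"))[0]
K=dict(bar=(-.063,0,.109),rnd=(.001,.08,.132),sq=(.001,0,.132))
def goal(k,off,h=None):
    "tip off m above key top along normal"
    h=P[3] if h is None else h
    return W(P,np.array(K[k])+[-.342*off,0,h+.94*off])
def Rgoal():
    Z=np.array([.342,0,-.94]);X=np.array([-.94,0,-.342]);A=np.stack([X,np.cross(Z,X),Z],1)
    return Ro.from_euler('z',P[2])*Ro.from_matrix(A)
def shift(q,g):
    R=Ro.from_quat(q["tool_rot"]);return R.inv().apply(g-q["tcp_pos"]).round(4),(R.inv()*Rgoal()).as_rotvec(degrees=True).round(2)
E
python3 - <<'E'
from h import *
from station import manip
import cv2
q=manip.sense();print(q["tcp_pos"],q["tool_rot"],q["force"])
print(shift(q,goal("bar",.06)),goal("bar",.06))
t=manip.snapshot("top")["pixels"];s=manip.snapshot("scene")["pixels"]
a=cv2.resize(s[120:200,170:320],(800,427),interpolation=cv2.INTER_CUBIC);cv2.imwrite("pics/b2.png",a)
E
```

```text
[ 0.50562887 -0.21265286  0.24524966] [ 1.54802972e-01  9.87945015e-01  3.82274217e-04 -7.35135494e-04] [-1.29157686 -0.40875767 -0.58916639]
(array([0.1269, 0.4052, 0.0692]), array([ -6.1 , -19.43, -34.92])) [0.50864997 0.2120523  0.17648797]
```

View pics/b2.png

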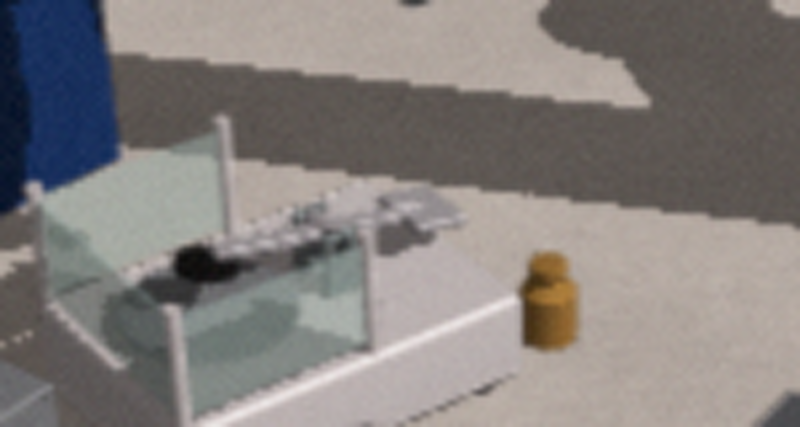

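The picture shows the far foot at (200,262) raised clear of the pan and the tab down. I'm moving above the bar key.

{"name": "step_arm", "arguments": {"commands": [0.013,0.041,0,-0.6,-1.9,-3.5,0.025,0.081,0,-1.2,-3.9,-7,0.038,0.122,0.005,-1.8,-5.8,-10.5,0.051,0.162,0.01,-2.4,-7.8,-14,0.064,0.203,0.02,-3,-9.7,-17.5,0.076,0.243,0.03,-3.7,-11.7,-21,0.089,0.284,0.04,-4.3,-13.6,-24.4,0.102,0.324,0.05,-4.9,-15.5,-27.9,0.114,0.365,0.06,-5.5,-17.5,-31.4,0.127,0.405,0.069,-6.1,-19.4,-34.9]}}

```text
t: 7.3
tcp_pos: [0.5082, 0.2131, 0.1758]
tool_rot: [-0.151, 0.973, 0.026, 0.172]
force: [-0.0, 0.1, 1.0]
finger_gap: 0.002
gripper_force: 0.0
```

```bash
python3 - <<'E'
from h import *
from station import manip
import cv2
manip.snapshot("top");t=manip.snapshot("top")["pixels"];s=manip.snapshot("scene")["pixels"]
q=manip.sense();print(q["tcp_pos"],q["force"],shift(q,goal("bar",0)))
a=cv2.resize(s[140:250,280:420],(800,629),interpolation=cv2.INTER_CUBIC)[:600]
for g in(q["tcp_pos"],goal("bar",0)):cv2.circle(a,[int(v) for v in ((proj("scene",g)-[280,140])*5.714)],4,(0,0,255),1)
cv2.imwrite("pics/b3.png",a)
E
```

```text
[0.50689013 0.21347902 0.17529141] [ 0.59488468 -0.47042442 -0.15276012] (array([-0.0018, -0.002 ,  0.0593]), array([ 0.06, -0.22,  0.24]))
```

View pics/b3.png

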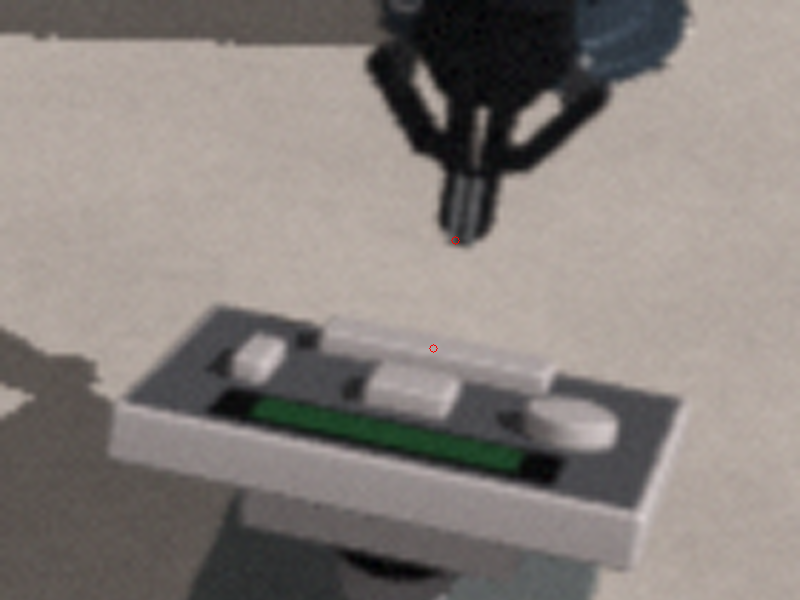

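The tip is at (462,240) above the head, and the predicted bar centre (433,348) matches the bar seen from (322,330) to (555,370). I'm descending along the normal.

{"name": "step_arm", "arguments": {"commands": [-0.001,-0.001,0.015,0,0,0,-0.002,-0.002,0.03,0,0,0,-0.002,-0.002,0.042,0,0,0,-0.002,-0.002,0.046,0,0,0,-0.002,-0.002,0.049,0,0,0,-0.002,-0.002,0.051,0,0,0,-0.002,-0.002,0.053,0,0,0,-0.002,-0.002,0.055,0,0,0,-0.002,-0.002,0.057,0,0,0,-0.002,-0.002,0.058,0,0,0]}}

```text
t: 8.45
tcp_pos: [0.5305, 0.2161, 0.1237]
tool_rot: [-0.15, 0.973, 0.026, 0.172]
force: [-0.6, -0.7, 2.3]
finger_gap: -0.004
gripper_force: 1.2
```

```bash
cat > f.py <<'E'
from h import *
from station import manip
import sys
q=manip.sense();R=Ro.from_quat(q["tool_rot"]);print("tool force",R.inv().apply(q["force"]).round(2),"depth left",shift(q,goal(sys.argv[1],0)))
E
python3 f.py bar
```

```text
tool force [-0.03 -0.53 -2.43] depth left (array([0.0027, 0.0027, 0.0029]), array([-0.06,  0.06,  0.02]))
```

{"name": "step_arm", "arguments": {"commands": [0,0,0.001,0,0,0,0,0,0.002,0,0,0,0,0,0.003,0,0,0,0,0,0.004,0,0,0,0,0,0.005,0,0,0,0,0,0.0055,0,0,0,0,0,0.006,0,0,0,0,0,0.0065,0,0,0,0,0,0.007,0,0,0,0,0,0.007,0,0,0]}}

```text
t: 9.45
tcp_pos: [0.5326, 0.2167, 0.1176]
tool_rot: [-0.149, 0.973, 0.026, 0.172]
force: [-3.2, -1.2, 9.0]
finger_gap: 0.002
gripper_force: 4.9
```

```bash
python3 f.py bar
```

```text
tool force [ 0.1  -0.23 -9.6 ] depth left (array([ 0.0027,  0.0028, -0.0037]), array([-0.07,  0.07,  0.02]))
```

9.6 N means it's at the stop. I'll push 0.5 mm further, hold to be sure, then release.

{"name": "step_arm", "arguments": {"commands": [0,0,0.0005,0,0,0,0,0,0.001,0,0,0,0,0,0.001,0,0,0,0,0,0.001,0,0,0,0,0,0.001,0,0,0,0,0,0.001,0,0,0,0,0,0.001,0,0,0,0,0,0.001,0,0,0,0,0,0.001,0,0,0,0,0,0.001,0,0,0]}}

```text
t: 10.45
tcp_pos: [0.5327, 0.2167, 0.1175]
tool_rot: [-0.15, 0.973, 0.026, 0.173]
force: [-6.6, -2.0, 15.4]
finger_gap: -0.0
gripper_force: 9.0
```

```bash
python3 f.py bar
```

```text
tool force [  1.19   0.02 -16.81] depth left (array([ 0.0027,  0.0027, -0.0038]), array([-0.07,  0.11,  0.03]))
```

Stop confirmed, so the key tops sit about 4.2 mm higher along the normal than estimated.

{"name": "step_arm", "arguments": {"commands": [0,0,-0.005,0,0,0,0,0,-0.01,0,0,0,0,0,-0.015,0,0,0,0,0,-0.025,0,0,0,0,0,-0.035,0,0,0,0,0,-0.045,0,0,0,0,0,-0.045,0,0,0,0,0,-0.045,0,0,0,0,0,-0.045,0,0,0,0,0,-0.045,0,0,0]}}

```text
t: 11.45
tcp_pos: [0.5181, 0.2122, 0.1579]
tool_rot: [-0.149, 0.973, 0.026, 0.172]
force: [0.0, -0.1, -0.3]
finger_gap: -0.0
gripper_force: 0.0
```

```bash
python3 - <<'E'
import json
p=json.load(open("pose.json"));p[0][3]+=.0045;json.dump(p,open("pose.json","w"))
E
python3 f.py rnd
```

```text
tool force [ 0.12 -0.12  0.24] depth left (array([-0.0674,  0.0827,  0.0354]), array([-0.06, -0.01,  0.01]))
```

{"name": "step_arm", "arguments": {"commands": [-0.03,0.037,0,0,0,0,-0.06,0.074,0,0,0,0,-0.067,0.083,0.002,0,0,0,-0.067,0.083,0.01,0,0,0,-0.067,0.083,0.02,0,0,0,-0.067,0.083,0.026,0,0,0,-0.067,0.083,0.03,0,0,0,-0.067,0.083,0.033,0,0,0,-0.067,0.083,0.035,0,0,0,-0.067,0.083,0.036,0,0,0]}}

```text
t: 12.45
tcp_pos: [0.5651, 0.3134, 0.1471]
tool_rot: [-0.149, 0.973, 0.026, 0.172]
force: [-1.4, -1.7, 0.6]
finger_gap: -0.001
gripper_force: 0.9
```

```bash
python3 f.py rnd; python3 - <<'E'
from h import *
from station import manip
import cv2
s=manip.snapshot("scene")["pixels"]
cv2.imwrite("pics/b4.png",cv2.resize(s[140:250,280:420],(760,597),interpolation=cv2.INTER_CUBIC))
E
```

```text
tool force [ 1.57 -1.23 -1.18] depth left (array([-0.0004,  0.0002, -0.0003]), array([-0.09, -0.02,  0.  ]))
```

View pics/b4.png

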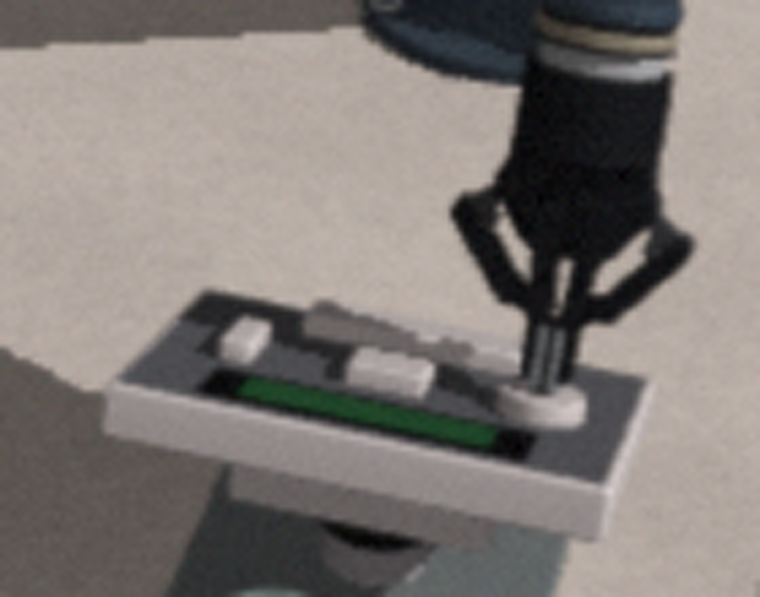

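The fingers sit on the round key at about (548,388), near its centre (541,398), and the bar key is up. Pressing now.

{"name": "step_arm", "arguments": {"commands": [0,0,0.002,0,0,0,0,0,0.004,0,0,0,0,0,0.005,0,0,0,0,0,0.006,0,0,0,0,0,0.007,0,0,0,0,0,0.008,0,0,0,0,0,0.0085,0,0,0,0,0,0.0085,0,0,0,0,0,0.0085,0,0,0,0,0,0.0085,0,0,0]}}

```text
t: 13.5
tcp_pos: [0.5677, 0.3146, 0.1402]
tool_rot: [-0.15, 0.973, 0.026, 0.172]
force: [-5.5, -5.8, 10.3]
finger_gap: -0.0
gripper_force: 5.9
```

```bash
python3 f.py rnd
```

```text
tool force [  3.05  -3.92 -12.04] depth left (array([-0.0001, -0.0001, -0.0078]), array([-0.08,  0.03,  0.03]))
```

Fully in at 7.8 mm and 12 N. Releasing and moving over the square key.

{"name": "step_arm", "arguments": {"commands": [0,0,-0.005,0,0,0,0,0,-0.01,0,0,0,0,0,-0.015,0,0,0,0,0,-0.025,0,0,0,0,0,-0.035,0,0,0,0,0,-0.038,0,0,0,0,-0.03,-0.038,0,0,0,0,-0.06,-0.038,0,0,0,0,-0.08,-0.038,0,0,0,0,-0.08,-0.038,0,0,0]}}

```text
t: 14.5
tcp_pos: [0.5807, 0.2326, 0.1755]
tool_rot: [-0.148, 0.974, 0.026, 0.172]
force: [-0.4, -0.2, 0.2]
finger_gap: -0.0
gripper_force: 0.0
```

```bash
python3 f.py sq
```

```text
tool force [ 0.31 -0.13 -0.37] depth left (array([0.0005, 0.0021, 0.0295]), array([-0.14,  0.08, -0.17]))
```

{"name": "step_arm", "arguments": {"commands": [0,0,0.005,0,0,0,0,0,0.015,0,0,0,0,0,0.022,0,0,0,0,0,0.025,0,0,0,0,0,0.027,0,0,0,0,0,0.029,0,0,0,0,0,0.03,0,0,0,0,0,0.031,0,0,0,0,0,0.031,0,0,0,0,0,0.031,0,0,0]}}

```text
t: 15.5
tcp_pos: [0.5895, 0.2379, 0.1462]
tool_rot: [-0.149, 0.973, 0.026, 0.172]
force: [-2.6, 1.4, 2.3]
finger_gap: 0.0
gripper_force: 1.3
```

```bash
python3 f.py sq
```

```text
tool force [ 1.2   2.09 -2.87] depth left (array([-0.0002, -0.0004, -0.0014]), array([-0.05,  0.03,  0.01]))
```

{"name": "step_arm", "arguments": {"commands": [0,0,0.002,0,0,0,0,0,0.004,0,0,0,0,0,0.005,0,0,0,0,0,0.006,0,0,0,0,0,0.007,0,0,0,0,0,0.0075,0,0,0,0,0,0.0075,0,0,0,0,0,0.0075,0,0,0,0,0,0.0075,0,0,0,0,0,0.0075,0,0,0]}}

```text
t: 16.5
tcp_pos: [0.5916, 0.2385, 0.1403]
tool_rot: [-0.15, 0.973, 0.026, 0.172]
force: [-8.5, -0.6, 14.1]
finger_gap: -0.004
gripper_force: 8.0
```

```bash
python3 f.py sq
```

```text
tool force [  2.94   1.91 -16.12] depth left (array([-0.0001, -0.0004, -0.0077]), array([-0.06,  0.05,  0.03]))
```

Fully in at 16 N and held. Releasing and retreating.

{"name": "step_arm", "arguments": {"commands": [0,0,-0.005,0,0,0,0,0,-0.01,0,0,0,0,0,-0.02,0,0,0,0,0,-0.04,0,0,0,0,0,-0.06,0,0,0,0,0,-0.08,0,0,0,0,0,-0.1,0,0,0,0,0,-0.1,0,0,0,0,0,-0.1,0,0,0,0,0,-0.1,0,0,0]}}

```text
t: 17.5
tcp_pos: [0.5593, 0.2281, 0.2318]
tool_rot: [-0.149, 0.974, 0.026, 0.171]
force: [0.0, 0.2, 0.5]
finger_gap: 0.0
gripper_force: 0.0
```

```bash
python3 - <<'E'
from station import manip
import cv2
s=manip.snapshot("scene")["pixels"];cv2.imwrite("pics/b5.png",cv2.resize(s[120:300,170:410],(800,600),interpolation=cv2.INTER_CUBIC))
E
```

```text
(no output)
```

View pics/b5.png

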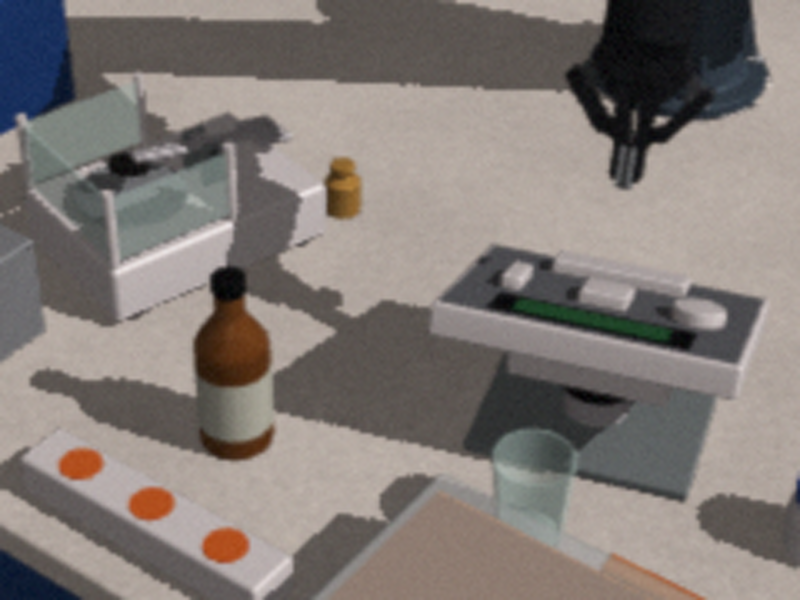

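All the keys are up (517–700, 275–315), the rocker foot at (125,163) is raised, the bystanders haven't moved, and the arm is clear.

```bash
python3 -c "
from station import manip
print(manip.sign_off())"
```

```text
the job is handed in; nothing more can be done
None
```

The job is handed in, with no verdict returned: the rocker is tipped up and stayed up, the bar, round and square keys were each pressed to the stop and released in order, the slim key was not pressed, and the last picture shows the nearby items where they were.

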